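Hang a ring bracket on the slotted display post and show the stone ball in it

ROBOT

A 6-joint arm with a two-finger parallel gripper is mounted at the origin on a cart in front of the work surface, level with it; the furniture and walls round the work are solid. World frame = base frame: x ahead of the robot, y to its left, z up, the work surface at z = 0. Lengths are in m, angles in rad, forces in N, time in s.
With the tool pointing down it reaches from about 0.35 to 0.775 m from the base axis. Payload 5.5 kg.
Tool frame: the origin (TCP) lies between the finger pads; the fingertips stand 22 mm ahead of it and the grasp point (between the pads) lies 3 mm ahead of it; z points along the fingers, y is the line along which they close (so a half turn about z gives the same grasp; the last joint's range is limited). The gripper opens to 85 mm and grips with 20 to 120 N. Pads are 22 mm wide; open, the fingers measure 114 mm over their backs; the gripper's body (76 mm by 85 mm) begins 54 mm behind the grasp point. The pads swing forward as they close: fully open they stand 13 mm farther back than shut.
Start: joints at [1.151, 0.313, 0.046, 1.304, 0, 1.431], TCP at [0.159, 0.553, 0.253] pointing down, gripper open.
Joint ranges: [-2.76, 2.76], [-0.86, 1.69], [-1.03, 1.26], [-2.2, 2.34], [-1.47, 1.5], [-3.14, 3.14]. Speed limits (rad/s): [2.57, 2.57, 3.14, 3.14, 3.14, 3.14].

INTERFACE

Orientations are given as a unit quaternion [w, x, y, z].
In Python, from workcell import env gives the robot as it stands.
- The arm moves only by the tool jog_arm, called after "Emit:" as name([rows], argument=value, ...), one row to a line, values as JSON. Schema: {"type":"object","properties":{"offsets":{"type":"array","items":{"type":"array","items":{"type":"array","items":{"type":"number"},"minItems":6,"maxItems":6},"minItems":1,"maxItems":8},"minItems":1,"maxItems":1},"aperture":{"type":"number"},"clamp_n":{"type":"number"},"only":{"type":"string"},"quiet":{"type":"boolean"},"lines":{"type":"string"}},"required":["offsets"],"additionalProperties":false}. offsets is a list that holds a single list of rows (three levels of brackets), with 1 to 8 rows, each of 6 numbers: dx, dy, dz in units of 5 mm, then a rotation vector rx, ry, rz in units of 0.1 rad; each row is the pose to reach, as a shift and turn from the pose commanded when the call began, along the tool's axes at that moment; what a row does not reach only later rows make up. A row lasts 1/8 s, in which the tool goes at most 0.0625 m and 0.188 rad, less where a joint would pass 70% of its speed; a pose out of reach is approached as far as the arm can. aperture is the finger opening in m, set as the call begins (left out keeps the last). The fingers move at their own pace and stop on an object; clamp_n is the grip in N (left out, the last holds). Time passes only in rows, so rows that do not move let the fingers close. The tool returns the time, the measured TCP pose, the force, the opening and the grip force at its end. only (a regular expression) keeps the lines of the reply that match it, lines (a string "A,B") keeps lines A to B, and quiet returns only ok. Input that does not fit is refused with a message, and nothing moves.
- env.get_state(): the state, without advancing time (a new reading comes with each control period).
- env.read_camera(name): name is "scene" or "side" or "wrist"; returns a dict with "image" (420x560x3 uint8, red, green, blue), "K" (3x3 intrinsics, pixels), "R" (3x3) and "t" (3): a world point X has camera coordinates R X + t. Camera axes: x right, y down, z forward; pixel columns grow to the right and rows downward; lengths in m; the calibration is good to about 2 mm. A picture is of the moment at which its call begins. There is no depth.
- env.hand_in(): hands the job in; it is judged then, once.
The state is a dict: "clock": time; "joint_pos": joint angles; "qvel": joint speeds; "tau": joint torques, N m; "tcp_pos": TCP position; "orientation": TCP orientation; "wrist_force": force on the tool from outside, world axes, zero at the start; "ft_torque": the same for the moment, N m; "finger_gap": finger opening in m; "grip_force": force on a finger pad.
Only numpy, scipy, OpenCV 4.12 (cv2) and the standard library are available. Lean on these libraries where they do the work, as an engineer would, in place of code of your own. Each camera call takes 0.05 s, during which the arm holds its last target. There are 200 camera calls.

TASK

On the slotted display post, hang the loose ring bracket above the one already fitted: put its two hooks into the two topmost slots and press it down until it snaps fully home. Then take the stone ball from between the eggs in the wooden rack and set it gently in the ring of that bracket, leaving the eggs as they are.

Things in the scene. Friction and masses are not known exactly. Their poses are not given: they have to be found in the camera images.
- stand: Fixed black steel display stand: base plate 130 x 90 x 8 mm, on it a slotted channel post 36 mm wide, 25 mm deep, top 216 mm above the table. Origin on the table under the middle of the post's front face; x points into the post (the front looks to -x), z up. The front is a plate 4 mm thick with four slots on its middle line, each 12 mm wide, 26 mm high, lower edges at z = 64, 104, 144, 184 mm.
- mount (a point): On the post's front face, on its middle line, z = 130 mm; axes as stand. The origin of the loose bracket comes here, axes alike, when it hangs fully home in the two topmost slots. Bring it in about 16 mm higher (13 to 17 will do), level and square, move it to +x until the back plate meets the face, then press it down until the necks stand on the slots' lower edges.
- top_slot (a point): Middle of the lower edge of the topmost slot, on the front face, 184 mm above the table; axes as stand. The slot is 12 mm wide and reaches 26 mm up from here; the post ends 6 mm above the slot.
- clip_roller_place (a point): Axis of a sprung roller (5 mm thick, lying across) inside the post behind the topmost slot, 14.5 mm behind the front face, 180 mm above the table. The heel of the top hook meets it about 9 mm before the bracket is home; a push down of about 6 to 10 N passes it (the bracket's own weight does not), then it snaps out above the heel and locks.
- fitted_ring (a point): Centre of the upper rim of the ring of the bracket already fitted in the two lower slots: the same shape as the loose one but fixed to the stand, 110 mm in front of the face, 62 mm above the table. An egg stands in it, its top about 100 mm above the table.
- bracket: Loose bare aluminium ring bracket, about 160 g, standing on the table. Origin: middle of the lower edge of its back plate's rear face; hooks to +x, ring to -x, z up. Back plate 5 mm thick, 26 wide, 66 high. Before it a web 10 mm thick across y, x = -5 to -58 mm, flat top at z = 56; then a low arm to the ring. Home, it may sag or shift by 2.5 mm.
- top_hook (a point): Foot of the top hook's neck on the rear face of the loose bracket's back plate (z = 54 mm of its frame; the lower hook is alike at z = 14). Each hook is 7 mm thick, on the middle line: the neck, 8 mm high, goes 5.5 mm back; then a lip hangs 12 mm below the neck, out to x = 11.5 mm (15.5 at its round heel at the bottom).
- web_grip (a point): Point to grip the loose bracket: middle of its web, x = -36, y = 0, z = 44 mm of its frame; axes as bracket. Close the fingers along y on the 10 mm thick web.
- ring_seat (a point): On the loose bracket: where the ball's centre lies when it rests in the ring, at x = -110, y = 0, z = 29 mm of the bracket's frame; axes as bracket. The ring is 50 mm over all, 34 mm inside, and its upper rim lies 17 mm below this point (z = 12 mm of the bracket's frame).
- rack: Wooden rack fixed on the table, 62 x 182 x 20 mm, long along its y; origin at the centre of its underside. Three round recesses 34 mm wide, 14 mm deep in its top, at y = -56, 0 and +56 mm. The ball and two eggs stand in them in any order, only about 10 mm apart along y, but open on both sides along the rack's x.
- ball: The pink polished stone ball, 48 mm in diameter, about 150 g, standing in one recess of the rack. Origin at its underside as it first stands; it turns with the ball, so use ball_center.
- ball_center (a point): Centre of the pink stone ball, 37 mm above the table while it is in the rack. Its axes mean nothing.
- egg_small: Brown polished stone egg, 42 mm wide, 48 mm tall, standing in the rack. Origin at the centre of its foot. Leave it alone.
- egg_large: Pink polished stone egg, 46 mm wide, 52 mm tall, standing in the rack. Origin at the centre of its foot. Leave it alone.
- egg_shown: Brown polished stone egg, 42 mm wide, 48 mm tall, standing in the ring of the bracket already fitted low on the post. Origin at the centre of its foot. Leave it alone.

How it is judged:
On the way, in this order (a step that is already met when the one before it is completed fails the run):
1. the bracket hangs in the two topmost slots, pressed down fully home (z of bracket in the frame of mount between -0.005 and 0.004 m and horizontal distance between bracket and mount below 0.006 m and angle between the x axis of bracket and the x axis of mount, either way round below 0.12 rad), for 0.2 s.
2. the ball rests in the ring of that bracket (distance between ball_center and ring_seat below 0.008 m and contact force between ball and bracket above 0.3 N), for 0.2 s.
At the end, for the whole second after the job is handed in: The bracket hangs fully home in the two topmost slots (within 4 mm of its lowest position, 6 mm sideways or off the face, 0.12 rad square) and the ball lies at rest in its ring (centre within 8 mm of the seat) (all of step 1 and distance between ball_center and ring_seat below 0.008 m and linear speed of each of ball, bracket below 0.03 m/s); the robot touches nothing.
It fails at once if an egg is moved by more than 15 mm (distance of any of egg_small, egg_large, egg_shown from where it was at the start of the episode above 0.015 m).
It fails at once if the ball is let fall (loose of the fingers and faster than 0.5 m/s, a drop of some 13 mm) or gets down to the table (height (world z) of ball_center below 0.031 m or (contact force between the fingers and ball below 0.5 N and linear speed of ball above 0.5 m/s)).
It also fails if it takes over 58 s, if anything falls off the work surface, if the arm or the gripper's body presses on something with over 40 N, if the wrist force passes 120 N, or if a joint passes its speed limit or range.

## Working session

There is one attempt and no reset: what is moved stays moved. The work goes in short steps, Python scripts to look and compute and a tool call to move; the robot and the scene stay as the last step left them, time stands still between calls to the robot, and variables do not carry over. Pictures are saved under pics/ and viewed, at most 10 in all, crops included, and the job is handed in when it is done.

```bash
ls; mkdir -p pics; python3 - <<'E'
from workcell import env
import cv2,numpy as np
for n in ["scene","side"]:
    c=env.read_camera(n); cv2.imwrite(f"pics/{n}0.png",c["image"][:,:,::-1]); print(n,c["K"].tolist(),np.round(c["R"],4).tolist(),np.round(c["t"],4).tolist())
print(env.get_state())
E
```

```text
pics
workcell.py
scene [[490.42304039070706, 0.0, 280.96608648041456], [0.0, 490.42304039070706, 213.7907602796298], [0.0, 0.0, 1.0]] [[0.8555, -0.5176, -0.0158], [-0.2727, -0.4243, -0.8635], [0.4402, 0.743, -0.5041]] [-0.4175, 0.222, 1.121]
side [[385.4656027485547, 0.0, 283.9199912524737], [0.0, 385.4656027485547, 205.26783960894636], [0.0, 0.0, 1.0]] [[0.9921, -0.1244, 0.0147], [-0.0506, -0.5053, -0.8614], [0.1146, 0.8539, -0.5077]] [-0.4963, 0.1344, 1.031]
{'clock': 0.1, 'joint_pos': array([1.15135368e+00, 3.13923313e-01, 4.50767034e-02, 1.30362123e+00,
       6.13276305e-06, 1.43119624e+00]), 'qvel': array([ 0.00268774, -0.00181695,  0.00147155, -0.00101673,  0.00247791,
       -0.00120993]), 'tau': array([ 2.01269686e-03, -4.81723666e+01,  2.99245781e+01,  1.27329020e-02,
       -2.25234767e-04, -1.01673771e-05]), 'tcp_pos': array([0.15864606, 0.55222807, 0.25249266]), 'orientation': array([-2.33528803e-04,  1.39465119e-01,  9.90226632e-01, -8.02472360e-04]), 'wrist_force': array([-1.00397199, -0.82554328, -0.78404793]), 'ft_torque': array([-0.03671399,  0.00990823, -0.01565528]), 'grip_force': 0.0, 'finger_gap': 0.08538477700595676}
```
View pics/scene0.png

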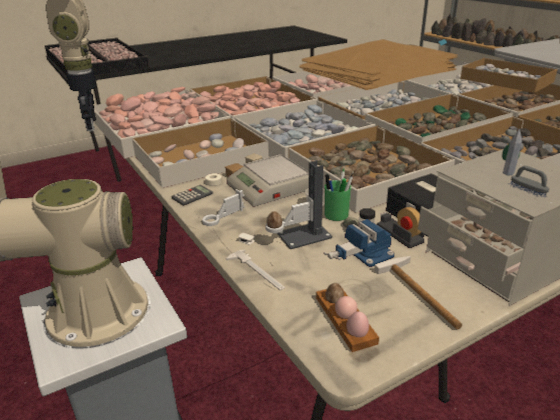

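View pics/side0.png

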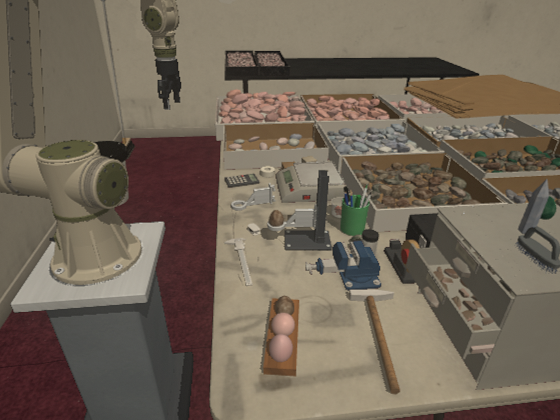

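The bracket stands near scene (232,207), side (258,198); the post is at scene (316,200), side (322,205). The rack holds the brown egg, then the two pink objects, at scene (336,293), (346,307), (358,323). I'll zoom in.

```bash
python3 - <<'E'
import cv2,numpy as np
a=cv2.imread("pics/scene0.png");b=cv2.imread("pics/side0.png")
def z(i,x,y,w,h,s): return cv2.resize(i[y:y+h,x:x+w],None,fx=s,fy=s,interpolation=cv2.INTER_CUBIC)
top=np.hstack([z(a,195,150,140,105,2.8571428),z(b,225,160,110,100,1)[:0].reshape(0,110,3)]) if 0 else None
A=z(a,195,153,140,100,5.7)
B=z(b,225,160,114,95,5)
C=z(a,306,270,80,80,5)
D=z(b,255,285,55,95,4)
cv2.imwrite("pics/zA.png",A[:, :798])
E=np.zeros((600,800,3),np.uint8);E[:475,:570]=B;E[:380,572:792]=D
cv2.imwrite("pics/zB.png",E)
E
```

View pics/zA.png

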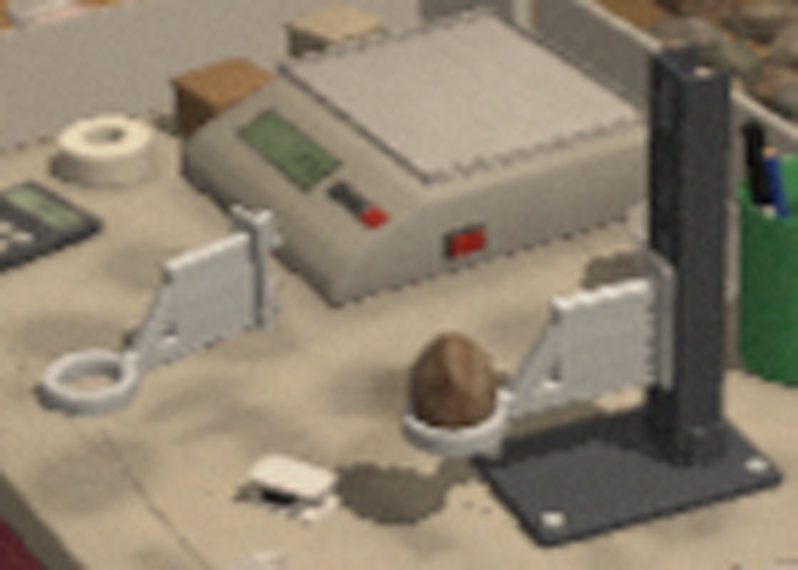

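View pics/zB.png

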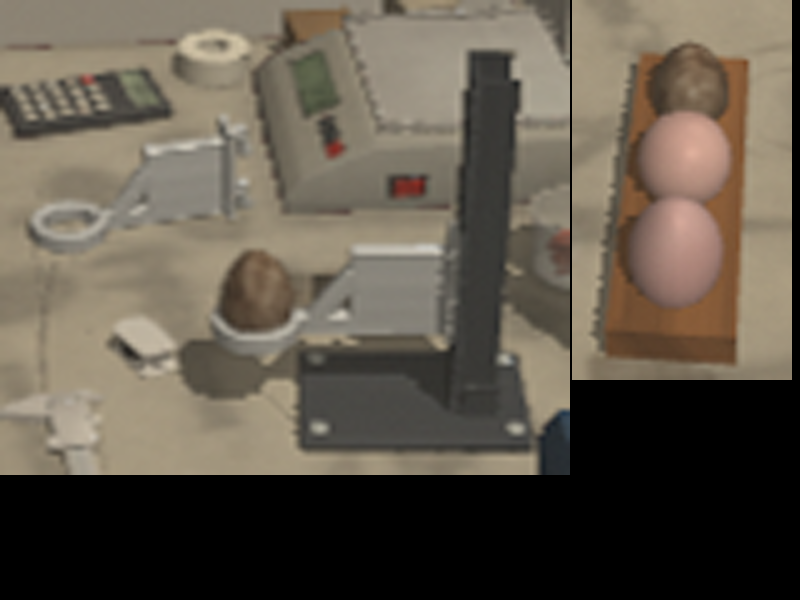

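The loose bracket's hooks point roughly towards +x. In the rack the round pink ball is in the middle, at side about (283,325). The large pink egg is nearer and the brown egg farther. Next I compute coarse positions.

```bash
cat > h.py <<'E'
import numpy as np,cv2,json
from workcell import env
def cam(n): return env.read_camera(n)
def ray(c,p):
    d=c["R"].T@np.linalg.solve(c["K"],[p[0],p[1],1.]); o=-c["R"].T@c["t"]; return o,d/np.linalg.norm(d)
def onz(c,p,z):
    o,d=ray(c,p); return o+d*(z-o[2])/d[2]
def tri(*cp):
    A=np.zeros((3,3));b=np.zeros(3);rs=[ray(c,p) for c,p in cp]
    for o,d in rs: P=np.eye(3)-np.outer(d,d);A+=P;b+=P@o
    x=np.linalg.solve(A,b); return x,max(np.linalg.norm((np.eye(3)-np.outer(d,d))@(x-o)) for o,d in rs)
def proj(c,X):
    q=c["K"]@(c["R"]@np.asarray(X)+c["t"]); return q[:2]/q[2]
def toolpose():
    from scipy.spatial.transform import Rotation as R
    s=env.get_state(); w,x,y,z=s["orientation"]; return s["tcp_pos"],R.from_quat([x,y,z,w]),s
E
python3 - <<'E'
from h import *
np.set_printoptions(precision=4,suppress=True)
a=cam("scene");b=cam("side")
za=lambda x,y:((x+.5)/5.7-.5+195,(y+.5)/5.7-.5+153)
zb=lambda x,y:((x+.5)/5-.5+225,(y+.5)/5-.5+160)
P={"webfront":((168,268),(146,152)),"webrear":((247,236),(222,141)),"ring":((88,375),(70,222)),
"fwebfront":((557,302),(354,247)),"fwebrear":((648,283),(440,247)),"plateNL":((545,543),(300,448)),"plateNR":((778,478),(528,447)),"plateFL":((475,462),(300,352)),"egg":((452,375),(257,290))}
for k,(p,q) in P.items():
    print(k,*tri((a,za(*p)),(b,zb(*q))))
print("ringz12",onz(a,za(88,375),.012),onz(b,zb(70,222),.012))
for k,z in(("plateNL",.008),("plateNR",.008),("plateFL",.008),("fwebfront",.106),("fwebrear",.106),("webfront",.056),("webrear",.056)): print(k,onz(a,za(*P[k][0]),z),onz(b,zb(*P[k][1]),z))
def blob(c,x,y,w,h):
    im=cv2.cvtColor(c["image"],cv2.COLOR_RGB2HSV)[y:y+h,x:x+w]; return im
zd=lambda x,y:((x+.5)/4-.5+255-0,(y+.5)/4-.5+285)
print("ball",onz(b,zd(685-572,160),.037),"bigegg",onz(b,zd(676-572,252),.034),"brown",onz(b,zd(689-572,88),.032))
print("ball a",onz(a,(346,307),.037))
for q in((638,60),(748,62),(735,362),(607,358)): print(q,onz(b,zd(q[0]-572,q[1]),.02))
E
```

```text
webfront [0.4299 0.2267 0.0568] 0.0015317443960711826
webrear [0.4799 0.2349 0.0577] 0.0013363087220134942
ring [0.3789 0.2234 0.0097] 0.0019575796835832825
fwebfront [0.5312 0.0092 0.1089] 0.0011148900816732178
fwebrear [0.577  0.0015 0.1098] 0.0003051098514581216
plateNL [ 0.4979 -0.0326  0.0083] 0.001851224285346496
plateNR [ 0.6222 -0.047   0.0095] 0.0015248190212743715
plateFL [0.5084 0.0508 0.0096] 0.002309523651444116
egg [0.4795 0.019  0.0797] 0.002161415191623075
ringz12 [0.3787 0.2235 0.012 ] [0.3787 0.2156 0.012 ]
plateNL [ 0.4994 -0.0293  0.008 ] [ 0.4976 -0.0353  0.008 ]
plateNR [ 0.6248 -0.0427  0.008 ] [ 0.6222 -0.0475  0.008 ]
plateFL [0.5079 0.0491 0.008 ] [0.5093 0.0572 0.008 ]
fwebfront [0.535  0.0156 0.106 ] [0.5316 0.0118 0.106 ]
fwebrear [0.5812 0.0078 0.106 ] [0.5783 0.0071 0.106 ]
webfront [0.4316 0.231  0.056 ] [0.4296 0.2249 0.056 ]
webrear [0.4823 0.2404 0.056 ] [0.4798 0.2352 0.056 ]
ball [ 0.4568 -0.3251  0.037 ] bigegg [ 0.4459 -0.3786  0.034 ] brown [ 0.4657 -0.2708  0.032 ]
ball a [ 0.4582 -0.3231  0.037 ]
(638, 60) [ 0.4414 -0.2345  0.02  ]
(748, 62) [ 0.503  -0.2428  0.02  ]
(735, 362) [ 0.4671 -0.431   0.02  ]
(607, 358) [ 0.409  -0.4222  0.02  ]
```

```bash
cat >> h.py <<'E'
def delta(x,y,z,yaw):
    """tool-axes shift/turn to the tool-down pose at xyz whose y axis has heading yaw+90deg"""
    from scipy.spatial.transform import Rotation as R
    p,r,s=toolpose(); c,n=np.cos(yaw),np.sin(yaw)
    T=R.from_matrix(np.array([[-c,-n,0],[-n,c,0],[0,0,-1]]).T.reshape(3,3).T)
    d=r.inv().apply(np.array([x,y,z])-p); w=(r.inv()*T).as_rotvec()
    print("delta",np.round(d,4),np.round(w,4),"dist",round(float(np.linalg.norm(d)),3),"t",s["clock"])
E
python3 -c "
from h import *
delta(.449,.232,.24,.165)"
```

```text
delta [-0.3675 -0.2277  0.013 ] [-1.000e-03 -4.000e-04 -4.448e-01] dist 0.433 t 0.2
```

The rows are not in the units I measure in: shifts go in units of 5 mm and turns go in units of 0.1 rad. I convert before sending: -0.3675 m is -73.5, -0.34 m is -68, -0.445 rad is -4.45.

Emit:
jog_arm([
  [[-8,-5,0,0,0,-0.5],[-18,-11.2,0,0,0,-1.2],[-28,-17.4,0,0,0,-2],[-38,-23.6,0,0,0,-2.8],[-48,-29.8,0,0,0,-3.6],[-58,-36,1,0,0,-4.2],[-68,-42.2,2,0,0,-4.45],[-73.5,-45.54,2.6,0.01,0,-4.45]],
], aperture=0.085)

```text
clock: 1.2
tcp_pos: [0.4506, 0.23, 0.2399]
orientation: [-0.0, -0.081, 0.997, -0.001]
wrist_force: [0.5, 0.9, 0.2]
finger_gap: 0.0853
grip_force: 0.0
```

Emit:
jog_arm([
  [[0,0,0,0,0,0],[0,0,0,0,0,0]],
])

```text
clock: 1.45
tcp_pos: [0.4486, 0.2325, 0.2402]
orientation: [-0.0, -0.082, 0.997, -0.0]
wrist_force: [-1.3, 0.0, 0.7]
finger_gap: 0.0851
grip_force: 0.0
```

```bash
python3 - <<'E'
from h import *
c=cam("wrist"); cv2.imwrite("pics/w1.png",c["image"][:,:,::-1]); print(-c["R"].T@c["t"],c["R"][2],c["K"][0,0]); delta(.449,.232,.24,.165)
E
```

```text
[0.3764311  0.22184646 0.3606645 ] [ 0.28468994  0.04723071 -0.95745543] 375.2408287525427
delta [-0.0004 -0.001   0.0003] [-0.0007 -0.0007  0.0011] dist 0.001 t 1.5
```

View pics/w1.png

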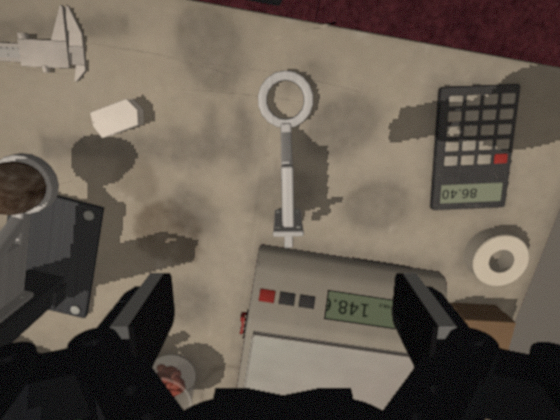

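The wrist view shows the ring at (286,99), the web running down to (288,225), and the plate and hooks at (288,235). The fitted egg and ring are at the left edge. I'll measure the yaw and position from masks.

```bash
python3 - <<'E'
from h import *
np.set_printoptions(precision=4,suppress=True)
c=cam("wrist"); im=c["image"]; hsv=cv2.cvtColor(im,cv2.COLOR_RGB2HSV)
m=((hsv[...,1]<40)&(hsv[...,2]>130)).astype(np.uint8); m[:, :240]=0;m[:,330:]=0;m[252:]=0
n,l,st,ct=cv2.connectedComponentsWithStats(m)
k=1+np.argmax(st[1:,4]); print(st[k],ct[k])
g=(l==k)
for r in list(range(64,136,8))+list(range(136,252,5)):
    x=np.where(g[r])[0]
    if len(x): print(r,x.min(),x.max(),len(x),im[r,284:292,1])
ys,xs=np.where(g[:118]); e,_=cv2.minEnclosingCircle(np.c_[xs,ys].astype(np.float32)); print("ring px",e,_)
print("ring",onz(c,e,.012))
for p in [(288,172),(288.5,218)]: print(p,onz(c,p,.056))
print("plate top?",onz(c,(275,226),.066),onz(c,(302,226),.066))
E
```

```text
[ 257   71   55   64 1345] [284.6632 100.1717]
72 275 292 18 [159 158 153 151 149 142 137 136]
80 264 304 34 [115 114 117 122 124 130 141 146]
88 260 309 19 [125 123 120 121 123 124 122 123]
96 257 311 18 [132 130 132 131 134 134 135 138]
104 258 311 17 [139 139 139 141 140 139 140 140]
112 260 308 20 [143 141 141 141 145 143 142 138]
120 266 303 38 [146 146 149 157 159 165 165 165]
128 280 289 10 [171 169 168 168 160 140 113  90]
ring px (284.3489074707031, 98.44963836669922) 28.053377151489258
ring [0.379  0.2239 0.012 ]
(288, 172) [0.4355 0.2364 0.056 ]
(288.5, 218) [0.4748 0.2436 0.056 ]
plate top? [0.4803 0.233  0.066 ] [0.4766 0.2552 0.066 ]
```

Emit:
jog_arm([
  [[-1,0.6,10,0,0,-0.1],[-1,0.6,20,0,0,-0.2],[-1,0.6,24,0,0,-0.2],[-1,0.6,24,0,0,-0.2],[-1,0.6,24,0,0,-0.2]],
], aperture=0.05)

```text
clock: 2.17
tcp_pos: [0.454, 0.2369, 0.1215]
orientation: [0.001, -0.093, 0.996, -0.0]
wrist_force: [1.1, 0.1, 0.4]
finger_gap: 0.0498
grip_force: 0.0
```

```bash
python3 - <<'E'
from h import *
c=cam("wrist"); cv2.imwrite("pics/w2.png",c["image"][:,:,::-1]);delta(.452,.2365,.047,.185)
p,r,s=toolpose()
for q in((0,0,.019),(0,.025,.019),(0,-.025,.019)): print(proj(c,p+r.apply(q)))
E
```

```text
delta [0.0025 0.0001 0.0748] [-0.0005  0.0024  0.0012] dist 0.075 t 2.225
[279.25306034 281.10362026]
[340.004007   281.14446262]
[218.49403911 281.06277247]
```

View pics/w2.png

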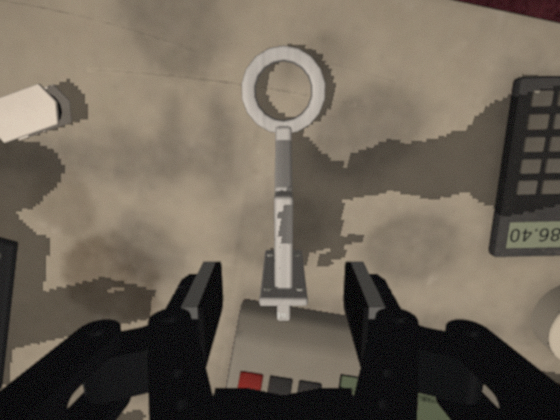

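The web is on column 284, and the finger midpoint is also about 283–284, so the grasp is centred and the yaw is aligned. Descend and grip.

```bash
python3 - <<'E'
from h import *
c=cam("wrist")
for p in((284,195),(284,89),(284,297)): print([onz(c,p,z).round(4) for z in(.056,.012,.066)])
E
```

```text
[array([0.4308, 0.2344, 0.056 ]), array([0.4423, 0.2367, 0.012 ]), array([0.4281, 0.2338, 0.066 ])]
[array([0.3799, 0.2247, 0.056 ]), array([0.3793, 0.2247, 0.012 ]), array([0.38  , 0.2247, 0.066 ])]
[array([0.4887, 0.2454, 0.056 ]), array([0.5139, 0.2503, 0.012 ]), array([0.483 , 0.2442, 0.066 ])]
```

Emit:
jog_arm([
  [[0.4,0,8,0,0,0],[0.4,0,14,0,0,0],[0.4,0,15,0,0,0],[0.4,0,15,0,0,0]],
], aperture=0.05)

```text
clock: 2.78
tcp_pos: [0.4523, 0.2358, 0.0463]
orientation: [0.001, -0.092, 0.996, -0.0]
wrist_force: [0.2, 0.4, 0.6]
finger_gap: 0.0503
grip_force: 0.0
```

Emit:
jog_arm([
  [[0,0,0,0,0,0],[0,0,0,0,0,0],[0,0,0,0,0,0],[0,0,0,0,0,0],[0,0,0,0,0,0]],
], aperture=0.0, clamp_n=80)

```text
clock: 3.4
tcp_pos: [0.4524, 0.2359, 0.0463]
orientation: [0.001, -0.093, 0.996, -0.0]
wrist_force: [-1.2, 0.6, 6.0]
finger_gap: 0.0087
grip_force: 78.1
```

Converted, -0.12 m is -24, -0.02 m is -4.

Emit:
jog_arm([
  [[0,0,-4,0,0,0],[0,0,-12,0,0,0],[0,0,-24,0,0,0],[0,0,-34,0,0,0],[0,0,-40,0,0,0],[0,0,-40,0,0,0]],
])

```text
clock: 4.15
tcp_pos: [0.4529, 0.2362, 0.2476]
orientation: [0.002, -0.092, 0.996, 0.0]
wrist_force: [0.5, 0.7, -2.5]
finger_gap: 0.0091
grip_force: 78.2
```

```bash
python3 -c "
from h import *
delta(.49,.09,.25,-.12)"
```

```text
delta [-0.0096 -0.1505 -0.0023] [0.0004 0.0046 0.3052] dist 0.151 t 4.15
```

Emit:
jog_arm([
  [[-0.4,-6,0,0,0,0.7],[-0.8,-14,0,0,0,1.5],[-1.4,-22,0,0,0,2.3],[-1.92,-28,-0.4,0,0.04,3.05],[-1.92,-30.1,-0.4,0,0.04,3.05],[-1.92,-30.1,-0.4,0,0.04,3.05],[-1.92,-30.1,-0.4,0,0.04,3.05]],
])

```text
clock: 5.03
tcp_pos: [0.4881, 0.0904, 0.2468]
orientation: [-0.003, 0.059, 0.998, -0.0]
wrist_force: [-0.8, 0.2, -2.4]
finger_gap: 0.0093
grip_force: 78.4
```

```bash
python3 - <<'E'
from h import *
c=cam("wrist"); cv2.imwrite("pics/w3.png",c["image"][:,:,::-1]);delta(.49,.09,.25,-.12)
E
```

```text
delta [-0.0018 -0.0003 -0.003 ] [-0.0013 -0.0046  0.0019] dist 0.003 t 5.075
```

View pics/w3.png

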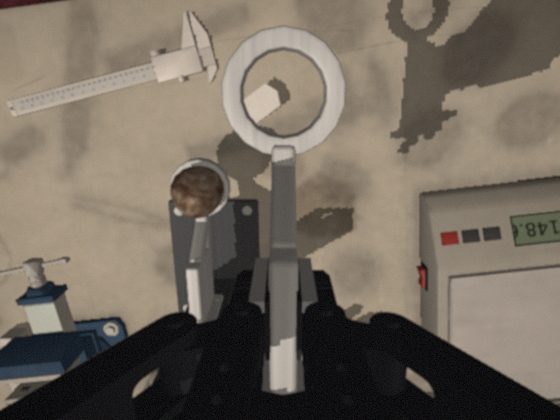

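The held bracket is straight on column 284, with its ring at (283,91). The fitted ring is at about (200,188), with its web along columns 200–206 and the base plate around columns 170–258. I'll measure these.

```bash
python3 - <<'E'
from h import *
np.set_printoptions(precision=4,suppress=True)
c=cam("wrist"); im=c["image"].astype(int); g=im.sum(2)/3; V=im.max(2)
L=[];W=[];Rr=[]
for r in range(212,300,8):
    row=g[r]; d=np.diff(row)
    l=160+np.argmin(d[160:190]); L.append((l+.5,r))
    w=np.where(g[r,186:232]>110)[0]+186; W.append((r,w.min(),w.max()) if len(w) else r)
    rr=240+np.argmax(d[240:275]) ; Rr.append((rr+.5,r))
print("L",L);print("W",W);print("R",Rr)
T=[(x,190+np.argmin(np.diff(g[190:212,x]))+.5) for x in (234,240,246,252)]; print("T",T)
for n,E in(("L",L),("R",Rr),):
    P=np.array([onz(c,p,.008)[:2] for p in E]); vx,vy,x0,y0=cv2.fitLine(P.astype(np.float32),cv2.DIST_HUBER,0,.0005,.001).ravel(); print(n,np.arctan2(vy,vx),(x0,y0))
P=np.array([onz(c,p,.008)[:2] for p in T]);print(P)
# ring edges
for q in((200,188),(204,188)): print("fring",onz(c,q,.062))
print("held ring",onz(c,(283.5,91),.2468-.0463+.012))
sub=im[150:225,165:235].astype(np.uint8); hs=cv2.cvtColor(sub,cv2.COLOR_RGB2HSV); m=((hs[...,1]<45)&(hs[...,2]>120)).astype(np.uint8)
cv2.imwrite("pics/m.png",np.vstack([cv2.resize(sub[:,:,::-1],None,fx=6,fy=6,interpolation=2)]))
ys,xs=np.where(m>0);print(xs.min()+165,xs.max()+165,ys.min()+150,ys.max()+150)
E
```

```text
L [(np.float64(168.5), 212), (np.float64(168.5), 220), (np.float64(170.5), 228), (np.float64(170.5), 236), (np.float64(171.5), 244), (np.float64(171.5), 252), (np.float64(172.5), 260), (np.float64(173.5), 268), (np.float64(175.5), 276), (np.float64(175.5), 284), (np.float64(176.5), 292)]
W [(212, np.int64(212), np.int64(216)), (220, np.int64(195), np.int64(205)), (228, np.int64(195), np.int64(196)), (236, np.int64(194), np.int64(195)), (244, np.int64(193), np.int64(194)), (252, np.int64(192), np.int64(193)), (260, np.int64(189), np.int64(194)), (268, np.int64(187), np.int64(195)), (276, np.int64(186), np.int64(198)), (284, np.int64(187), np.int64(198)), (292, np.int64(187), np.int64(199))]
R [(np.float64(242.5), 212), (np.float64(257.5), 220), (np.float64(258.5), 228), (np.float64(258.5), 236), (np.float64(258.5), 244), (np.float64(258.5), 252), (np.float64(254.5), 260), (np.float64(267.5), 268), (np.float64(267.5), 276), (np.float64(267.5), 284), (np.float64(268.5), 292)]
T [(234, np.float64(197.5)), (240, np.float64(198.5)), (246, np.float64(198.5)), (252, np.float64(198.5))]
L -0.10650853 (np.float32(0.5574713), np.float32(-0.031831495))
R 0.03023894 (np.float32(0.57172996), np.float32(0.059883125))
[[0.5056 0.041 ]
 [0.5074 0.0467]
 [0.5081 0.0526]
 [0.5087 0.0585]]
fring [0.4807 0.0229 0.062 ]
fring [0.4811 0.0262 0.062 ]
held ring [0.414  0.101  0.2125]
169 229 150 222
```

View pics/m.png

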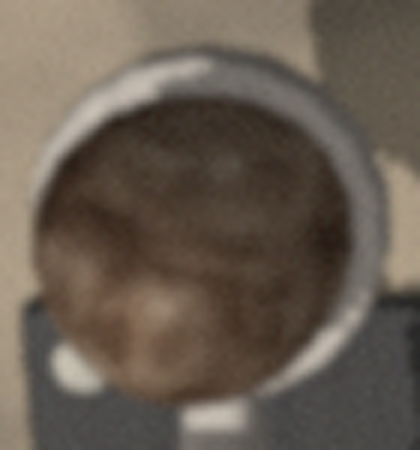

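```bash
python3 -c "
from h import *
delta(.5274,.0152,.192,-.11)"
```

```text
delta [-0.0479 -0.0701  0.0551] [-0.0014 -0.0043 -0.008 ] dist 0.101 t 5.125
```

Emit:
jog_arm([
  [[-2,-6,0,0,0,0],[-6,-12,2,0,-0.02,-0.04],[-9,-14,6,0,-0.04,-0.08],[-9.6,-14,10,-0.01,-0.04,-0.08],[-9.6,-14,11,-0.01,-0.04,-0.08],[-9.6,-14,11,-0.01,-0.04,-0.08],[-9.6,-14,11,-0.01,-0.04,-0.08]],
])

```text
clock: 6.0
tcp_pos: [0.5282, 0.0147, 0.1933]
orientation: [0.001, 0.055, 0.998, -0.0]
wrist_force: [0.5, -0.4, -1.2]
finger_gap: 0.0086
grip_force: 78.6
```

```bash
python3 - <<'E'
from h import *
w=cam("wrist")["image"];a=cam("scene")["image"];b=cam("side")["image"]
cv2.imwrite("pics/w4.png",w[:,:,::-1])
A=cv2.resize(a[150:255,255:345],None,fx=4.4,fy=4.4,interpolation=2);B=cv2.resize(b[160:260,245:335],None,fx=4.4,fy=4.4,interpolation=2)
E=np.zeros((470,800,3),np.uint8);E[:A.shape[0],:396]=A;E[:B.shape[0],400:796]=B
cv2.imwrite("pics/v4.png",E[:,:,::-1]);cv2.imwrite("pics/a4.png",a[:,:,::-1]);cv2.imwrite("pics/b4.png",b[:,:,::-1])
delta(.5274,.0152,.192,-.11)
E
```

```text
delta [0.0008 0.0006 0.0012] [-0.0005  0.0016 -0.0014] dist 0.002 t 6.15
```

View pics/w4.png

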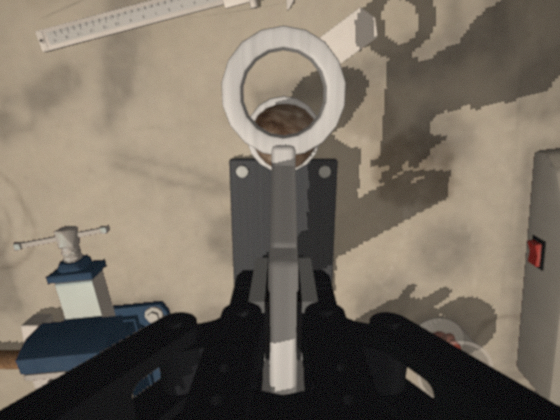

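View pics/v4.png

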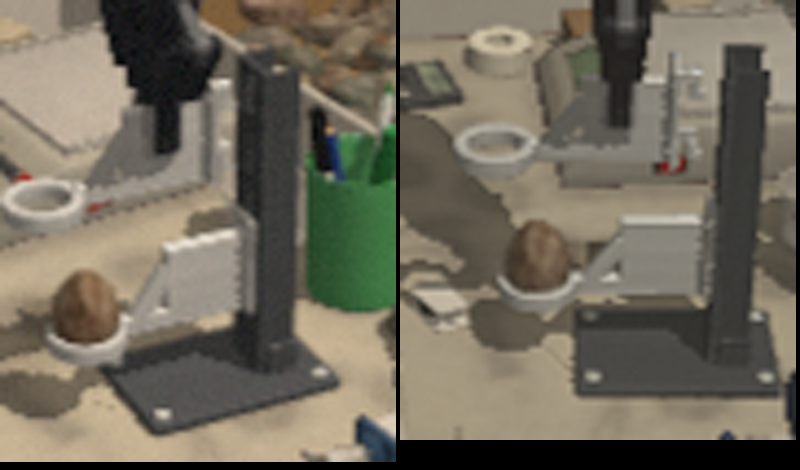

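Lateral alignment is right: base-plate mid, fitted ring and held ring are all at column 283.5, and the plate edges are symmetric. Both side views show the bracket level and about 25 mm off the face. Advance with guarded steps.

Converted, -0.015 m is -3, 0.002 m is 0.4.

Emit:
jog_arm([
  [[0,0,0.4,0,0,0],[-1,0,0.4,0,0,0],[-2,0,0.4,0,0,0],[-3,0,0.4,0,0,0],[-3.6,0,0.4,0,0,0],[-4,0,0.4,0,0,0],[-4,0,0.4,0,0,0]],
])

```text
clock: 7.02
tcp_pos: [0.5478, 0.0121, 0.1903]
orientation: [-0.0, 0.056, 0.998, -0.0]
wrist_force: [-0.1, 0.3, -1.6]
finger_gap: 0.0086
grip_force: 78.6
```

Emit:
jog_arm([
  [[-0.3,0,0,0,0,0],[-0.6,0,0,0,0,0],[-0.6,0,0,0,0,0]],
])

```text
clock: 7.4
tcp_pos: [0.5508, 0.0117, 0.1904]
orientation: [0.0, 0.056, 0.998, -0.0]
wrist_force: [-0.3, 0.3, -2.1]
finger_gap: 0.0091
grip_force: 78.6
```

Emit:
jog_arm([
  [[-0.3,0,0,0,0,0],[-0.4,0,-0.2,0,0,0],[-0.4,0,-0.2,0,0,0]],
])

```text
clock: 7.78
tcp_pos: [0.5528, 0.0115, 0.1915]
orientation: [0.0, 0.056, 0.998, -0.0]
wrist_force: [-0.0, 0.9, -2.5]
finger_gap: 0.009
grip_force: 78.6
```

Emit:
jog_arm([
  [[-0.2,0,0,0,0,0],[-0.4,0,0,0,0,0],[-0.4,0,0,0,0,0]],
])

```text
clock: 8.15
tcp_pos: [0.554, 0.0114, 0.1913]
orientation: [-0.001, 0.056, 0.998, -0.0]
wrist_force: [-3.8, 0.4, 0.1]
finger_gap: 0.0089
grip_force: 78.8
```

Contact came at origin x ≈ 0.5895, as expected for the plate meeting the face. Now press down.

Converted, 0.008 m is 1.6, 0.006 m is 1.2.

Emit:
jog_arm([
  [[0,0,0.4,0,0,0],[0,0,0.8,0,0,0],[0,0,1.2,0,0,0],[0,0,1.6,0,0,0],[0,0,1.6,0,0,0]],
])

```text
clock: 8.78
tcp_pos: [0.5539, 0.0114, 0.1853]
orientation: [0.0, 0.056, 0.998, -0.0]
wrist_force: [-9.9, 0.7, 12.5]
finger_gap: 0.0086
grip_force: 81.0
```

Emit:
jog_arm([
  [[0,0,0.4,0,0,0],[0,0,0.8,0,0,0],[0,0,1.2,0,0,0],[0,0,1.4,0,0,0],[0,0,1.4,0,0,0]],
])

```text
clock: 9.4
tcp_pos: [0.554, 0.0114, 0.1764]
orientation: [-0.001, 0.056, 0.998, -0.0]
wrist_force: [-6.7, 1.1, 1.8]
finger_gap: 0.0092
grip_force: 79.3
```

Converted, 0.003 m is 0.6, 0.0015 m is 0.3.

Emit:
jog_arm([
  [[0,0,0.3,0,0,0],[0,0,0.6,0,0,0],[0,0,0.6,0,0,0],[0,0,0.6,0,0,0]],
])

```text
clock: 9.9
tcp_pos: [0.554, 0.0114, 0.1761]
orientation: [0.001, 0.056, 0.998, -0.0]
wrist_force: [-13.8, 1.7, 17.7]
finger_gap: 0.009
grip_force: 81.8
```

Home: it stops hard at mount z with 17.7 N. Release, rise and check.

Converted, -0.002 m is -0.4, 0.0005 m is 0.1.

Emit:
jog_arm([
  [[0.1,0,-0.4,0,0,0],[0.1,0,-0.4,0,0,0]],
])

```text
clock: 10.15
tcp_pos: [0.554, 0.0114, 0.1763]
orientation: [0.0, 0.056, 0.998, -0.0]
wrist_force: [-6.9, 1.0, 6.4]
finger_gap: 0.0088
grip_force: 79.7
```

Emit:
jog_arm([
  [[0,0,0,0,0,0],[0,0,0,0,0,0],[0,0,0,0,0,0],[0,0,0,0,0,0]],
], aperture=0.05)

```text
clock: 10.65
tcp_pos: [0.5545, 0.0113, 0.1753]
orientation: [0.0, 0.056, 0.998, -0.0]
wrist_force: [-0.1, -0.8, 0.1]
finger_gap: 0.0497
grip_force: 0.0
```

Emit:
jog_arm([
  [[0,0,-6,0,0,0],[0,0,-12,0,0,0],[0,0,-18,0,0,0],[6,0,-22,0,0,0],[10,0,-22,0,0,0],[10,0,-22,0,0,0]],
])

```text
clock: 11.4
tcp_pos: [0.5038, 0.0171, 0.286]
orientation: [0.001, 0.056, 0.998, -0.0]
wrist_force: [0.4, -0.8, -0.1]
finger_gap: 0.0502
grip_force: 0.0
```

```bash
python3 - <<'E'
from h import *
w=cam("wrist")["image"];a=cam("scene")["image"];b=cam("side")["image"]
A=cv2.resize(a[150:255,255:345],None,fx=4.4,fy=4.4,interpolation=2);B=cv2.resize(b[160:260,245:335],None,fx=4.4,fy=4.4,interpolation=2)
E=np.zeros((470,800,3),np.uint8);E[:A.shape[0],:396]=A;E[:B.shape[0],400:796]=B
cv2.imwrite("pics/v5.png",E[:,:,::-1]);cv2.imwrite("pics/w5.png",w[:,:,::-1])
delta(.457,-.32,.28,-.15)
E
```

```text
delta [ 0.0102 -0.3401  0.0053] [-0.0005  0.0005  0.0381] dist 0.34 t 11.55
```

View pics/v5.png

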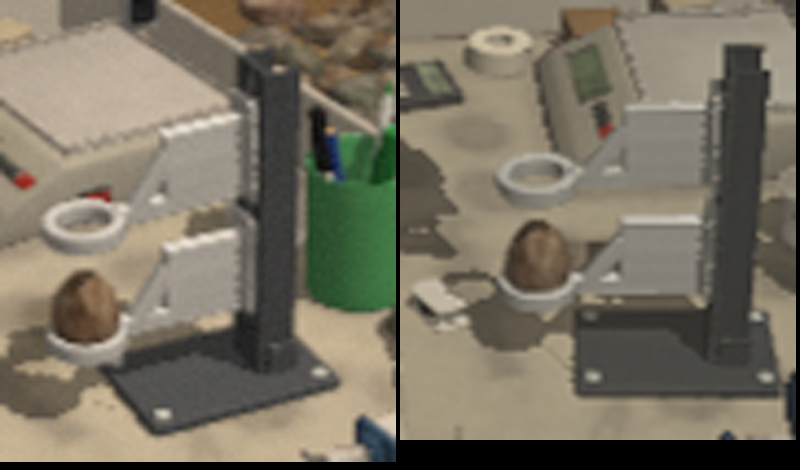

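The bracket hangs exactly parallel above the fitted one, at about (540,180) in the right panel against (540,285). Viewing is used up, so from here on I measure numerically only. Moving over the rack.

Emit:
jog_arm([
  [[0,-6,0,0,0,1.2],[0.4,-16,0,0,0,2.9],[0.8,-26,0,0,0,4.6],[1.2,-36,0,0,0,6.3],[1.6,-46,2,0,0,8],[2,-56,4,0,0,9.7],[2,-64,6,0,0,11.4],[2,-68,6,0,0,13.1]],
], aperture=0.07)

```text
clock: 12.55
tcp_pos: [0.4562, -0.3223, 0.2535]
orientation: [-0.001, 0.656, 0.755, -0.0]
wrist_force: [0.3, 0.1, -0.2]
finger_gap: 0.07
grip_force: 0.0
```

Emit:
jog_arm([
  [[0,0,0,0,0,1],[0,0,0,0,0,2.5],[0,0,0,0,0,3.3],[0,0,0,0,0,3.3],[0,0,0,0,0,3.3]],
])

```text
clock: 13.18
tcp_pos: [0.4568, -0.32, 0.2551]
orientation: [-0.0, 0.768, 0.641, -0.0]
wrist_force: [0.1, 0.2, -0.2]
finger_gap: 0.0701
grip_force: 0.0
```

```bash
python3 - <<'E'
from h import *
np.set_printoptions(precision=4,suppress=True)
delta(.457,-.324,.25,-1.751)
for n in("wrist","scene","side"):
    c=cam(n); hsv=cv2.cvtColor(c["image"],cv2.COLOR_RGB2HSV)
    p=proj(c,(.457,-.324,.037)); print(n,p)
    rgb=c["image"].astype(int)
    m=((rgb[...,0]>115)&(rgb[...,0]-rgb[...,2]>22)&(rgb[...,2]>85)).astype(np.uint8)
    s=110 if n=="wrist" else 30
    k=np.zeros_like(m); x,y=p.astype(int); k[max(0,y-s):y+s,max(0,x-s):x+s]=1; m*=k
    N,l,st,ct=cv2.connectedComponentsWithStats(cv2.morphologyEx(m,cv2.MORPH_OPEN,np.ones((3,3),np.uint8)))
    for i in range(1,N):
        if st[i,4]>60:
            e,r=cv2.minEnclosingCircle(np.argwhere(l==i)[:,::-1].astype(np.float32)); print(" ",st[i],ct[i],"circ",e,r,"->",onz(c,ct[i],.037))
    cv2.imwrite(f"pics/{n}6.png",c["image"][:,:,::-1])
    if n=="wrist": print(rgb[y,x],rgb[y-60:y+61:20,x].tolist(),rgb[y,x-100:x+101:20].tolist())
E
```

```text
delta [-0.0039  0.0009  0.0051] [-0.0003  0.0002  0.0005] dist 0.006 t 13.175
wrist [283.5488 184.0153]
  [  173    74   220   220 33689] [282.834  185.9621] circ (282.5, 173.207763671875) 147.75811767578125 -> [ 0.456  -0.3257  0.037 ]
  [ 263  157   49   50 1917] [286.4606 181.9598] circ (285.7097473144531, 181.5131072998047) 25.41492462158203 -> [ 0.46   -0.3226  0.037 ]
  [ 267  220   40   43 1343] [286.6359 240.5979] circ (286.1190490722656, 239.88095092773438) 22.636560440063477 -> [ 0.45   -0.3798  0.037 ]
[213 164 152] [[146, 125, 105], [82, 56, 38], [147, 115, 105], [213, 164, 152], [181, 143, 130], [127, 101, 94], [188, 149, 139]] [[173, 157, 135], [164, 151, 130], [143, 128, 114], [149, 135, 116], [123, 97, 87], [213, 164, 152], [207, 163, 148], [156, 142, 122], [162, 149, 128], [155, 141, 120], [164, 149, 128]]
scene [345.8221 307.4257]
  [ 315  277   60   60 2058] [353.5204 299.8659] circ (344.5, 302.5) 38.99368667602539 -> [ 0.4867 -0.3132  0.037 ]
  [315 305  21  32 404] [322.1361 324.7104] circ (325.0, 320.5) 18.445966720581055 -> [ 0.3826 -0.3405  0.037 ]
side [282.9167 324.1882]
  [252 294  30  60 920] [259.8446 319.1261] circ (266.5, 323.5) 32.87105941772461 -> [ 0.4111 -0.3052  0.037 ]
  [287 294  25  60 900] [303.7078 322.4122] circ (299.0, 323.5) 31.84739112854004 -> [ 0.5001 -0.3241  0.037 ]
  [271 312  24  42 778] [282.4126 333.437 ] circ (281.5, 333.45123291015625) 21.734962463378906 -> [ 0.4531 -0.3475  0.037 ]
```

```bash
python3 -c "
from h import *
delta(.459,-.323,.042,-1.751)"
```

```text
delta [-0.0026  0.0028  0.2134] [ 0.      0.0004 -0.0001] dist 0.213 t 13.325
```

The rows are not in the units I measure in: shifts go in units of 5 mm and turns go in units of 0.1 rad. I convert before sending: 0.2134 m is 42.68, 0.205 m is 41.

Emit:
jog_arm([
  [[-0.2,0.2,8,0,0,0],[-0.4,0.4,18,0,0,0],[-0.52,0.56,26,0,0,0],[-0.52,0.56,32,0,0,0],[-0.52,0.56,36,0,0,0],[-0.52,0.56,39,0,0,0],[-0.52,0.56,41,0,0,0],[-0.52,0.56,42.68,0,0,0]],
], aperture=0.075)

```text
clock: 14.32
tcp_pos: [0.4592, -0.3233, 0.0421]
orientation: [0.001, 0.768, 0.64, -0.0]
wrist_force: [0.4, 0.6, 1.1]
finger_gap: 0.0747
grip_force: 0.0
```

Emit:
jog_arm([
  [[0,0,0,0,0,0],[0,0,0,0,0,0]],
])

```text
clock: 14.58
tcp_pos: [0.4592, -0.3233, 0.0426]
orientation: [0.001, 0.768, 0.64, -0.0]
wrist_force: [-0.3, 0.8, 0.1]
finger_gap: 0.0747
grip_force: 0.0
```

```bash
python3 - <<'E'
from h import *
delta(.459,-.323,.042,-1.751)
c=cam("wrist"); rgb=c["image"].astype(int); cv2.imwrite("pics/w7.png",c["image"][:,:,::-1])
p=proj(c,(.459,-.323,.037)); print(p)
m=((rgb[...,0]-rgb[...,2]>25)&(rgb[...,0]>125)&(rgb[...,2]>90))
for y in range(int(p[1])-60,int(p[1])+40,12):
    x=np.where(m[y,200:370])[0]+200; print(y,(x.min(),x.max(),len(x)) if len(x) else None)
d=rgb.sum(2)/3<45
for y in (260,280,300,320): print(y,"dark spans",np.where(np.diff(d[y].astype(int)))[0].tolist())
E
```

```text
delta [ 0.0002 -0.0003  0.0006] [ 0.001   0.001  -0.0008] dist 0.001 t 14.575
[281.29265736 301.13618502]
241 (np.int64(269), np.int64(369), 45)
253 (np.int64(247), np.int64(369), 89)
265 (np.int64(200), np.int64(369), 111)
277 (np.int64(200), np.int64(369), 123)
289 (np.int64(200), np.int64(369), 137)
301 (np.int64(200), np.int64(369), 141)
313 (np.int64(200), np.int64(369), 146)
325 (np.int64(200), np.int64(369), 141)
337 (np.int64(200), np.int64(369), 131)
260 dark spans []
280 dark spans [173, 186, 379, 392]
300 dark spans [133, 143, 161, 187, 377, 404, 421, 431]
320 dark spans [119, 132, 150, 185, 379, 414, 433, 445]
```

Finger inner edges at columns 186 and 378 give a midpoint of 282, so they straddle the ball. Close.

Emit:
jog_arm([
  [[0,0,0,0,0,0],[0,0,0,0,0,0],[0,0,0,0,0,0],[0,0,0,0,0,0]],
], aperture=0.0, clamp_n=50)

```text
clock: 15.12
tcp_pos: [0.4586, -0.3231, 0.0427]
orientation: [0.0, 0.768, 0.64, -0.0]
wrist_force: [-3.5, 1.4, 6.8]
finger_gap: 0.0459
grip_force: 50.4
```

Emit:
jog_arm([
  [[0,0,-0.6,0,0,0],[0,0,-1.6,0,0,0],[0,0,-3,0,0,0],[0,0,-5,0,0,0],[0,0,-5,0,0,0]],
])

```text
clock: 15.75
tcp_pos: [0.4597, -0.3236, 0.0684]
orientation: [0.001, 0.768, 0.64, 0.0]
wrist_force: [-0.4, -0.7, -2.1]
finger_gap: 0.0461
grip_force: 51.3
```

Emit:
jog_arm([
  [[0,0,-6,0,0,0],[0,0,-16,0,0,0],[0,0,-26,0,0,0],[0,0,-34,0,0,0],[0,0,-36.4,0,0,0],[0,0,-36.4,0,0,0]],
])

```text
clock: 16.5
tcp_pos: [0.459, -0.323, 0.2488]
orientation: [0.0, 0.768, 0.64, -0.0]
wrist_force: [-0.6, 0.1, -1.8]
finger_gap: 0.046
grip_force: 51.8
```

```bash
python3 -c "
from h import *
delta(.4802,.0196,.25,-.11)"
```

```text
delta [ 0.3408 -0.0408 -0.0014] [-1.0000e-04  1.1000e-03 -1.6418e+00] dist 0.343 t 16.5
```

Converted, 0.29 m is 58, 0.27 m is 54, -1.1 rad is -11.

Emit:
jog_arm([
  [[6,-0.8,0,0,0,-1.2],[14,-1.6,0,0,0,-2.7],[22,-2.6,0,0,0,-4.2],[30,-3.6,0,0,0,-5.7],[38,-4.6,0,0,0,-7.2],[46,-5.6,0,0,0,-8.7],[54,-6.6,0,0,0,-10.2],[58,-7,0,0,0,-11]],
])

```text
clock: 17.5
tcp_pos: [0.4752, -0.0291, 0.2463]
orientation: [-0.002, 0.318, 0.948, -0.0]
wrist_force: [0.6, -0.4, -1.4]
finger_gap: 0.0459
grip_force: 51.8
```

```bash
python3 -c "
from h import *
delta(.4802,.0196,.25,-.11)"
```

```text
delta [ 0.0253  0.0419 -0.0037] [-0.0008 -0.0045 -0.5367] dist 0.049 t 17.5
```

Emit:
jog_arm([
  [[1.6,2.8,0,0,0,-1.4],[3.2,5.6,0,0,0,-3],[5,8.2,0,0,0,-4.5],[5,8.2,0,0,0,-5.3],[5,8.2,0,0,0,-5.3],[5,8.2,0,0,0,-5.3]],
])

```text
clock: 18.25
tcp_pos: [0.481, 0.0164, 0.2476]
orientation: [-0.001, 0.062, 0.998, -0.0]
wrist_force: [-0.6, 0.2, -1.4]
finger_gap: 0.0456
grip_force: 51.8
```

```bash
python3 - <<'E'
from h import *
delta(.4802,.0196,.19,-.11)
c=cam("wrist"); rgb=c["image"].astype(int); cv2.imwrite("pics/w8.png",c["image"][:,:,::-1])
p,r,s=toolpose(); q=proj(c,p+r.apply((0,0,.0057))); print("pred ball px",q)
m=((rgb[...,0]-rgb[...,2]>25)&(rgb[...,0]>125)&(rgb[...,2]>90)).astype(np.uint8)
N,l,st,ct=cv2.connectedComponentsWithStats(cv2.morphologyEx(m,cv2.MORPH_OPEN,np.ones((5,5),np.uint8)))
for i in range(1,N):
    if st[i,4]>1500: print(st[i],ct[i])
E
```

```text
delta [0.0011 0.0031 0.0576] [-0.0005 -0.0022 -0.0134] dist 0.058 t 18.25
pred ball px [278.74183589 298.46812368]
[     0      0    560    351 110226] [234.28485112 149.55917842]
[ 215  320  126   47 2279] [276.49319877 347.66827556]
```

Converted, 0.058 m is 11.6, 0.05 m is 10, -0.013 rad is -0.13.

Emit:
jog_arm([
  [[0.2,0.6,2,0,-0.02,-0.13],[0.2,0.6,6,0,-0.02,-0.13],[0.2,0.6,10,0,-0.02,-0.13],[0.2,0.6,11.6,0,-0.02,-0.13],[0.2,0.6,11.6,0,-0.02,-0.13],[0.2,0.6,11.6,0,-0.02,-0.13]],
])

```text
clock: 19.05
tcp_pos: [0.4815, 0.0195, 0.1916]
orientation: [0.002, 0.054, 0.999, -0.0]
wrist_force: [-0.3, -0.8, -1.5]
finger_gap: 0.0458
grip_force: 51.8
```

```bash
python3 - <<'E'
from h import *
delta(.4802,.0196,.166,-.11)
a=cam("scene");b=cam("side")
p,r,s=toolpose(); X=p-np.array([0,0,.0057])
for n,c in(("scene",a),("side",b)):
    rgb=c["image"].astype(int); u=proj(c,X).astype(int); m=np.zeros(rgb.shape[:2],np.uint8); w=16
    sl=np.s_[u[1]-w:u[1]+w,u[0]-w:u[0]+w]; t=rgb[sl]; m[sl]=((t[...,0]-t[...,2]>30)&(t[...,0]>100))
    print(n,proj(c,X),cv2.connectedComponentsWithStats(m)[2:], "ring px",proj(c,(.4802,.0196,.142)))
E
```

```text
delta [ 0.0014 -0.      0.0256] [-0.0005  0.0033  0.0012] dist 0.026 t 19.05
scene [273.71893015 183.2034866 ] (array([[     0,      0,    560,    420, 234835],
       [   257,    167,      8,     12,     70],
       [   288,    173,      1,      6,      6],
       [   257,    175,     17,     23,    245],
       [   282,    180,      7,      6,     28],
       [   275,    193,      6,      3,     15],
       [   265,    194,      1,      1,      1]], dtype=int32), array([[279.5204335 , 209.54181872],
       [260.61428571, 171.77142857],
       [288.        , 175.5       ],
       [264.64081633, 185.11020408],
       [284.96428571, 182.53571429],
       [277.8       , 194.2       ],
       [265.        , 194.        ]])) ring px [273.61913126 198.4525993 ]
side [276.96624516 182.30688453] (array([[     0,      0,    560,    420, 234935],
       [   260,    166,     11,     10,     56],
       [   284,    166,      7,      2,     11],
       [   274,    175,      2,      1,      2],
       [   260,    176,      9,     12,     83],
       [   281,    177,      5,     13,     50],
       [   264,    189,      2,      1,      2],
       [   290,    189,      2,      3,      5],
       [   260,    190,     19,      8,     56]], dtype=int32), array([[279.51074553, 209.53144487],
       [265.73214286, 169.91071429],
       [286.45454545, 166.36363636],
       [274.5       , 175.        ],
       [263.57831325, 181.65060241],
       [282.82      , 182.9       ],
       [264.5       , 189.        ],
       [290.4       , 189.8       ],
       [267.19642857, 194.39285714]])) ring px [276.3506147  196.97423704]
```

Geometry is consistent. Now lower with small guarded steps.

Emit:
jog_arm([
  [[0.24,0,1.2,0,0.03,0],[0.24,0,2.4,0,0.03,0],[0.24,0,3.6,0,0.03,0],[0.24,0,4.4,0,0.03,0],[0.24,0,4.9,0,0.03,0],[0.24,0,4.9,0,0.03,0],[0.24,0,4.9,0,0.03,0]],
])

```text
clock: 20.02
tcp_pos: [0.4801, 0.0196, 0.1666]
orientation: [-0.0, 0.054, 0.999, -0.0]
wrist_force: [0.6, -0.3, -1.3]
finger_gap: 0.0455
grip_force: 51.8
```

Emit:
jog_arm([
  [[0,0,0.2,0,0,0],[0,0,0.3,0,0,0],[0,0,0.3,0,0,0]],
])

```text
clock: 20.4
tcp_pos: [0.4799, 0.0197, 0.1649]
orientation: [-0.0, 0.054, 0.999, -0.0]
wrist_force: [0.1, 0.1, -2.1]
finger_gap: 0.0459
grip_force: 51.8
```

Converted, 0.001 m is 0.2, 0.0007 m is 0.14.

Emit:
jog_arm([
  [[0,0,0.14,0,0,0],[0,0,0.2,0,0,0],[0,0,0.2,0,0,0]],
])

```text
clock: 20.78
tcp_pos: [0.4799, 0.0197, 0.1639]
orientation: [-0.0, 0.054, 0.999, -0.0]
wrist_force: [-0.0, -0.5, -2.0]
finger_gap: 0.0458
grip_force: 51.8
```

Emit:
jog_arm([
  [[0,0,0.14,0,0,0],[0,0,0.2,0,0,0],[0,0,0.2,0,0,0]],
])

```text
clock: 21.15
tcp_pos: [0.4798, 0.0196, 0.1629]
orientation: [-0.001, 0.054, 0.999, -0.0]
wrist_force: [0.2, -0.2, -0.9]
finger_gap: 0.0458
grip_force: 51.8
```

Emit:
jog_arm([
  [[0,0,0.14,0,0,0],[0,0,0.2,0,0,0],[0,0,0.2,0,0,0]],
])

```text
clock: 21.52
tcp_pos: [0.4799, 0.0196, 0.162]
orientation: [-0.0, 0.054, 0.999, -0.0]
wrist_force: [0.3, -1.0, -1.2]
finger_gap: 0.046
grip_force: 51.8
```

Emit:
jog_arm([
  [[0,0,0.14,0,0,0],[0,0,0.2,0,0,0],[0,0,0.2,0,0,0]],
])

```text
clock: 21.9
tcp_pos: [0.48, 0.0196, 0.1613]
orientation: [-0.0, 0.054, 0.999, -0.0]
wrist_force: [-0.5, 0.4, 3.3]
finger_gap: 0.0456
grip_force: 52.0
```

Emit:
jog_arm([
  [[0,0,0,0,0,0],[0,0,0,0,0,0]],
], clamp_n=20)

```text
clock: 22.15
tcp_pos: [0.48, 0.0196, 0.1612]
orientation: [-0.0, 0.054, 0.999, -0.0]
wrist_force: [-0.3, -0.3, 3.7]
finger_gap: 0.0455
grip_force: 52.1
```

Emit:
jog_arm([
  [[0,0,0,0,0,0],[0,0,0,0,0,0],[0,0,0,0,0,0],[0,0,0,0,0,0]],
], aperture=0.07)

```text
clock: 22.65
tcp_pos: [0.4798, 0.0196, 0.1608]
orientation: [-0.001, 0.054, 0.999, -0.0]
wrist_force: [-0.1, -0.4, 0.1]
finger_gap: 0.0701
grip_force: 0.0
```

Emit:
jog_arm([
  [[0,0,-3,0,0,0],[0,0,-8,0,0,0],[0,0,-14,0,0,0],[0,0,-20,0,0,0],[0,0,-20,0,0,0],[0,0,-20,0,0,0]],
])

```text
clock: 23.4
tcp_pos: [0.4799, 0.0197, 0.261]
orientation: [-0.0, 0.054, 0.999, -0.0]
wrist_force: [-0.5, -0.6, -0.9]
finger_gap: 0.0701
grip_force: 0.0
```

```bash
python3 - <<'E'
from h import *
a=cam("scene");b=cam("side");w=cam("wrist")
S=np.array([.4802,.0196,.159]); pts=[]
for n,c,R in(("scene",a,22),("side",b,22),("wrist",w,90)):
    rgb=c["image"].astype(int); u=proj(c,S).astype(int); m=np.zeros(rgb.shape[:2],np.uint8)
    sl=np.s_[max(0,u[1]-R):u[1]+R,max(0,u[0]-R):u[0]+R]; t=rgb[sl]; m[sl]=((t[...,0]-t[...,2]>40)&(t[...,0]>115))
    m=cv2.morphologyEx(m,cv2.MORPH_OPEN,np.ones((3,3),np.uint8))
    N,l,st,ct=cv2.connectedComponentsWithStats(m); i=1+np.argmax(st[1:,4]); print(n,u,st[i],ct[i]); pts.append((c,ct[i]))
    cv2.imwrite(f"pics/{n}9.png",c["image"][:,:,::-1])
print(tri(*pts[:2]),tri(*pts), onz(*pts[2],.158), env.get_state()["clock"])
E
```

```text
scene [273 192] [266 185  17  16 219] [274.01826484 192.25114155]
side [276 191] [269 185  15  14 176] [276.4375     191.36363636]
wrist [280 219] [ 247  199   66   56 2820] [279.52304965 226.94751773]
(array([0.48000053, 0.01621948, 0.16132779]), np.float64(0.0003886355174691975)) (array([0.48194479, 0.01869653, 0.16027766]), np.float64(0.0023166352599699527)) [0.48520224 0.01851802 0.158     ] 23.55
```

The ball sits at about (0.480, 0.018, 0.160), which matches the seat (0.480, 0.020, 0.159). Handing in.

```bash
python3 -c "
from h import *
print(env.hand_in())"
```

```text
the job is handed in; nothing more can be done
None
```

The job is handed in at about 23.6 s, no verdict was returned: the bracket snapped home in the top two slots, the ball measured about 3 mm or less from its seat in the ring, and the eggs were not re-measured; I viewed 11 pictures, one over the limit of 10.

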